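# Turn the jug's spout to the front on the banding wheel

### The arm

A 6-joint arm with a two-finger parallel gripper is mounted at the origin on the work surface. World frame = base frame: x ahead of the robot, y to its left, z up, the work surface at z = 0. Lengths are in m, angles in rad, forces in N, time in s.
With the tool pointing down it reaches from about 0.375 to 0.975 m from the base axis. Payload 3.8 kg.
Tool frame: the origin (TCP) lies on the centre line of the jaws, within the pads' length; the fingertips stand 14 mm ahead of it and the grasp point (between the pads) lies 5 mm behind it; z points along the fingers, y is the line along which they close (so a half turn about z gives the same grasp; the last joint's range is limited). The gripper opens to 85 mm and grips with 20 to 120 N. Pads are 22 mm wide; open, the fingers measure 114 mm over their backs; the gripper's body (76 mm by 85 mm) begins 54 mm behind the grasp point. The pads swing forward as they close: fully open they stand 13 mm farther back than shut.
Start: joints at [1.165, 0.264, 1.604, -0, 1.274, -0.037], TCP at [0.243, 0.63, 0.222] pointing down, gripper open.
Joint ranges: [-2.63, 2.63], [-0.94, 2.18], [0.31, 2.57], [-1.31, 4.45], [0, 2.66], [-2.55, 2.55]. Speed limits (rad/s): [2.57, 2.57, 3.14, 3.14, 3.14, 3.14].

### API

Orientations are given as a rotation vector (axis times angle).
In Python, from workcell import bot, eyes, spot_in gives the robot as it stands.
- The arm moves only by the tool carry_out, never from a script. Its argument "series" is text: rows parted by semicolons, each of 4 numbers parted by spaces: the shift along the world's x, y, z in m, then the turn about the world's z in degrees. In form: tx ty tz roll; .... A call has 1 to 20 rows; each row shifts and turns the commanded pose from where the row before left it; what a row does not reach is not made up. A row lasts 1/8 s, in which the tool goes at most 62.5 mm and 10.7 degrees, less where a joint would pass 70% of its speed; a pose out of reach is approached as far as the arm can. A call is refused whole if a number of a shift passes 0.0625 or a number of a turn 10.7, either way. A call with a gripper value outside its range is refused whole. "jaw" is the gripper command: -1 is shut, 1 is fully open, values between are in proportion, set as the call begins (left out, the last holds). The fingers move at their own pace and stop on an object; "grip_force" is the grip in N (left out, the last holds). Time passes only in rows, so rows that do not move let the fingers close. It gives the time, the measured TCP pose, the force, the opening and the grip force at its end, in the units of the state.
- bot.read_state(): the state, without advancing time (a new reading comes with each control period).
- eyes.read_camera(name): name is "side" or "top" or "wrist"; returns (picture, depth): 384x512x3 uint8, blue, green, red; 384x512 float32, m along the optical axis (not along the pixel's ray), 0 where there is no reading.
- eyes.get_calibration(name): a dict with "K" (3x3 intrinsics, pixels), "position" and "rotation" of the camera in the world; the wrist camera has in their place "T_tool_cam" (4x4, takes a point from camera to tool coordinates, whose origin is the TCP and whose axes are the flange's). Camera axes: x right, y down, z forward; pixel columns grow to the right and rows downward; lengths in m; the calibration is good to about 2 mm. A picture is of the moment at which its call begins: read the wrist's pose just before it. get_calibration takes no time and is no camera call.
- bot.finish_job(): hands the job in; it is judged then, once.
Trained networks look in the newest picture that a camera, given by its name, has taken for a name from the list of things; names that differ only in an ending like _2 or _b are one class to them, and where a whole thing is asked for, a point or a joint stands for the part that bears it (a point fixed in the world has none). Each returns a list of dicts, best first, with "score" (0 to 1); they miss things now and then, are a little off and sometimes report something else, mostly with a low value. They report only what shows in the picture. A call takes as long as a camera call. They do not tell look-alikes from the thing itself.
- spot_in(camera, target): "rect" ([centre column, centre row, width, height] in pixels, round what is visible of it).
The state is a dict: "time": time; "q": joint angles; "joint_vel": joint speeds; "joint_torque": joint torques, N m; "tool_pos": TCP position; "tcp_rot": TCP orientation; "wrist_force": force on the tool from outside, world axes, zero at the start; "torque": the same for the moment, N m; "width": opening from 0.0 (shut) to 1.0 (fully open); "grip_force": force on a finger pad.
Only numpy, scipy, OpenCV 4.12 (cv2) and the standard library are available. Lean on these libraries where they do the work, as an engineer would, in place of code of your own. Each camera call takes 0.05 s, during which the arm holds its last target. There are 200 camera calls.

### The job

A jug with a still tacky coat of slip stands on the banding wheel: gently turn the wheel by pushing its scalloped rim with the fingertips until the jug's spout points squarely to the front edge of the bench, the robot's side (straight out across that edge, not slantwise at the robot's base), and leave the wheel standing still there. Do not touch or lift the jug itself. The wooden tool stays lying on the wheel, and everything else on the bench stays where it is.

Things in the scene. Friction and masses are not known exactly. Their poses are not given: they have to be found in the camera images.
- stand: the cast-iron stand of the banding wheel, fixed to the bench: round foot 184 mm across and 10 mm thick, column 54 mm across up to the head. Its origin is on the bench, on the wheel's upright axis. Its axes stay parallel to the bench's: x points away from the robot, square to the bench's front edge; y to the left; z up
- wheel (a joint): angle (rad) of the wheel's round aluminium head on the stand, growing anticlockwise seen from above; it turns round and round. The head is 300 mm across, its flat top 115 mm above the bench, its rim 18 mm thick with free air outside and below. The greased bearing is stiff: 0.12 to 0.25 N m (1 to 2 N at the rim) to turn it; let go, it stops within a few degrees. At angle 0 one scallop lies exactly at the front (-x)
- scallop (a point): the middle of the bottom of that finger scallop, at radius 128 mm from the axis, level with the head's top; turns with the head. The rim has 6 equal scallops, 60 degrees apart: round hollows, arcs of radius 28 mm about a point 156 mm from the axis, so 22 mm deep and 55 mm wide at the rim, open above and below. A closed fingertip goes down into one and pushes its side along the rim
- jug: the terracotta jug, loose, standing about in the middle of the wheel's head and turning with it (at any angle to it): 125 mm high (131 at the spout), body 100 mm across at the belly, 86 mm at the mouth, about 0.55 kg. Origin: centre of its underside. Its -x axis points along the spout, its +x axis along the handle, z up. The handle, a loop 38 to 116 mm above the jug's foot, reaches 85 mm out from its middle
- jug_spout (a point): the tip of the jug's pouring spout, 72 mm out from the jug's middle and 128 mm above its foot (jug frame -x)
- wood_tool: a small wooden modelling tool, 110 mm long, 15 mm at its widest, 8 mm thick, loose, lying flat on the wheel's head beside the jug, all of it within 130 mm of the axis; it rides round with the wheel. Origin: middle of its underside
- cup: An open terracotta cup, 80 mm across, 85 mm high, standing to the right of the wheel. It stands loose; origin at the centre of its underside. Not part of the job
- slip_jar: A closed white jar with a screw cap, 72 mm across, 95 mm high, to the left of the wheel. It stands loose; origin at the centre of its underside. Not part of the job
- bowl: A white open bowl, 110 mm across, 50 mm high, beyond the wheel. It stands loose; origin at the centre of its underside. Not part of the job
- brush_pot: A grey pot, 82 mm across, 95 mm high, with brushes and loop tools standing in it up to 215 mm high, beyond the wheel. It stands loose; origin at the centre of its underside. Not part of the job
- loop_tool: A wooden-handled loop tool lying flat, 170 mm long, 11 mm high, to the left front of the wheel. It stands loose; origin at the centre of its underside. Not part of the job
There are look-alikes about, which are no part of the job. Leave any white or yellow look-alike of the wood_tool alone.

How it is judged:
By the outcome, as a careful person would: the job done as asked, in the order asked, and still so for the second after the job is handed in, with the robot touching nothing.
It also fails if it takes over 61 s, if anything falls off the work surface, if the arm or the gripper's body presses on something with over 40 N, if the wrist force passes 120 N, or if a joint passes its speed limit or range.

## Working session

There is one attempt and no reset: what is moved stays moved. The work goes in short steps, Python scripts to look and compute and a tool call to move; the robot and the scene stay as the last step left them, time stands still between calls to the robot, and variables do not carry over. Pictures are saved under pics/ and viewed, at most 10 in all, crops included, and the job is handed in when it is done.

Besides the shell and the picture viewer there is one more tool, called after "Request:" as name(argument=value, ...), one argument or row to a line, values as JSON. carry_out: Moves the arm, as the interface text tells. Its arguments: {"type":"object","properties":{"series":{"type":"string"},"jaw":{"type":"number"},"grip_force":{"type":"number"}},"required":["series"]}

```bash
mkdir -p pics
cat > h.py <<'E'
import numpy as np,cv2
from workcell import bot,eyes,spot_in
def cloud(n):
    p,d=eyes.read_camera(n);c=eyes.get_calibration(n);K=np.array(c["K"])
    v,u=np.mgrid[:384,:512]
    P=np.stack([(u-K[0,2])/K[0,0]*d,(v-K[1,2])/K[1,1]*d,d],-1)
    R=np.array(c["rotation"]);
    if R.shape!=(3,3): R=cv2.Rodrigues(R)[0]
    return p,d,P@R.T+np.array(c["position"])
E
python3 - <<'E'
from h import *
for n in("top","side"):
    p,d,W=cloud(n);cv2.imwrite(f"pics/{n}0.png",p)
    np.savez(f"{n}0.npz",p=p,d=d,W=W)
    for t in("wheel","jug","jug_spout","scallop","wood_tool","cup","slip_jar","bowl","brush_pot","loop_tool"):
        for r in spot_in(n,t)[:2]:
            c,w=int(r["rect"][0]),int(r["rect"][1]);print(n,t,round(r["score"],2),np.round(r["rect"]),W[w,c].round(3))
print(bot.read_state())
E
```

```text
top wheel 0.86 [255. 204. 130. 126.] [0.567 0.032 0.121]
top jug 0.93 [255. 198.  70.  52.] [0.583 0.03  0.121]
top jug_spout 0.68 [256. 197.  67.  47.] [0.585 0.027 0.122]
top scallop 0.9 [252. 205. 129. 123.] [0.566 0.041 0.122]
top wood_tool 0.78 [216. 205.  13.  44.] [0.579 0.125 0.121]
top wood_tool 0.62 [314. 280.  16.  44.] [ 0.376 -0.091  0.008]
top cup 0.9 [343. 187.  33.  35.] [ 0.606 -0.207  0.004]
top slip_jar 0.73 [156. 204.  34.  31.] [0.604 0.268 0.095]
top bowl 0.79 [198. 142.  44.  43.] [0.779 0.162 0.002]
top brush_pot 0.67 [287. 129.  35.  47.] [ 0.711 -0.056  0.207]
top loop_tool 0.74 [250. 205. 128. 126.] [0.566 0.044 0.12 ]
top loop_tool 0.67 [163. 278.  29.  56.] [0.431 0.283 0.008]
side wheel 0.79 [248. 223. 122.  85.] [0.541 0.001 0.133]
side jug 0.93 [250. 195.  58.  63.] [0.55  0.002 0.211]
side jug_spout 0.63 [249. 195.  57.  65.] [0.548 0.003 0.208]
side scallop 0.65 [251. 222. 124.  85.] [ 0.546 -0.003  0.132]
side wood_tool 0.54 [172. 287.   9.  40.] [0.346 0.053 0.007]
side wood_tool 0.54 [218. 322.  42.  32.] [ 0.376 -0.095  0.007]
side cup 0.75 [324.
[... 325 characters left out ...]
.] [ 0.432  0.271 -0.002]
{'time': 1.1, 'q': array([ 1.16507924e+00,  2.63916824e-01,  1.60403904e+00,  1.45662704e-05,
        1.27372193e+00, -3.69038089e-02]), 'joint_vel': array([-0.00078516, -0.00184649, -0.00101235, -0.00071325,  0.00100824,
        0.0007011 ]), 'joint_torque': array([-2.37354565e-03, -5.15104365e+01, -3.67720163e+01, -1.99132983e-04,
        1.31227578e-03,  2.55808123e-05]), 'tool_pos': array([0.24332953, 0.62957927, 0.22194725]), 'tcp_rot': array([-5.76053359e-01, -3.08829469e+00,  1.25677763e-04]), 'wrist_force': array([-0.2009489 , -0.44097071,  0.17322728]), 'torque': array([ 0.02342862,  0.00498435, -0.00748187]), 'grip_force': 0.0, 'width': 0.9996042889161586}
```

View pics/top0.png

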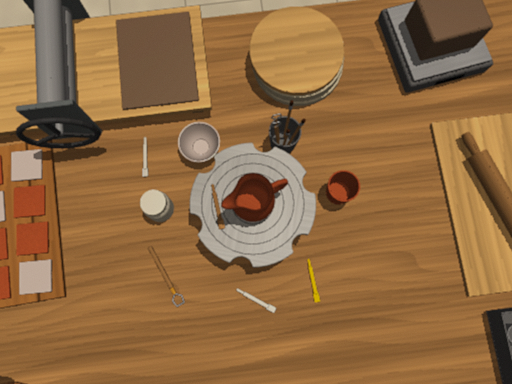

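View pics/side0.png

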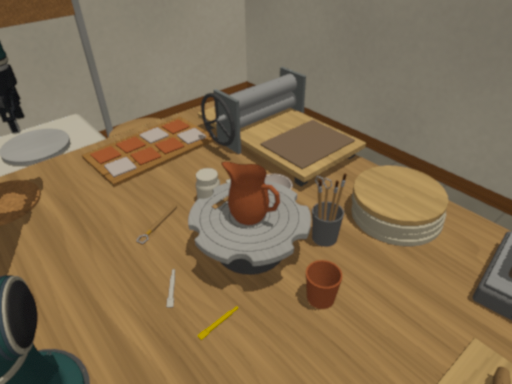

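The top view shows the wheel at about (253,205), the spout at the left (225,203), the handle at upper right (285,184), and the wooden tool left of the jug at (217,205). The spout has to turn anticlockwise, from left to down in the picture. Next I'll fit the geometry.

```bash
cat >> h.py <<'E'
from scipy.optimize import least_squares,minimize
def rim(phi,n=0):
    pass
def fitwheel(W,m,c0=(.57,.03),fixc=None):
    # occupancy template fit of head-top: solid where in disc and out of scallops
    P=W[m];P=P[(abs(P[:,2]-.117)<.012)][:,:2]
    best=None
    mean=lambda c:P[np.linalg.norm(P-c,axis=1)<.165]
    g=np.linspace(-np.pi,np.pi,181)[:-1]
    def prof(c):
        Q=P-c;a=np.arctan2(Q[:,1],Q[:,0]);r=np.hypot(*Q.T);k=r<.165
        a,r=a[k],r[k];b=((a+np.pi)/(2*np.pi)*180).astype(int)%180
        return np.array([r[b==i].max() if (b==i).any() else np.nan for i in range(180)])
    ang=g+np.pi/180
    def model(th):
        d=(ang-np.pi-th+np.pi/6)%(np.pi/3)-np.pi/6
        s=.028**2-(.156*np.sin(d))**2
        return np.where(s>0,np.minimum(.15,.156*np.cos(d)-np.sqrt(np.maximum(s,0))),.15)
    def cost(x):
        p=prof(x[:2]);e=p-model(x[2]);e=e[~np.isnan(e)];return np.minimum(abs(e),.008).mean()
    cands=[(cost([*c0,t]),t) for t in np.radians(np.arange(-30,30,3))]
    t=min(cands)[1]
    s=minimize(cost,[*c0,t],method="Nelder-Mead",options=dict(initial_simplex=[[*c0,t],[c0[0]+.01,c0[1],t],[c0[0],c0[1]+.01,t],[*c0,t+.08]]))
    return s.x,s.fun
def jugaz(W,ctr,lo=.135):
    m=(W[...,2]>lo)&(W[...,2]<.262)&(np.hypot(W[...,0]-ctr[0],W[...,1]-ctr[1])<.1)
    return m
E
python3 - <<'E'
from h import *
D=np.load("top0.npz");W=D["W"];p=D["p"]
m=D["d"]>0
x,f=fitwheel(W,m,(.565,.033));print("wheel",x[:2].round(4),np.degrees(x[2]),f)
for n in("top0","side0"):
    D=np.load(n+".npz");W=D["W"];p=D["p"].astype(int)
    m=(D["d"]>0)&jugaz(W,x[:2])
    Q=W[m]
    hi=Q[Q[:,2]>.232]
    r=hi[:,:2]-x[:2];print(n,len(hi),Q[:,2].max())
    q=np.linalg.norm(r,axis=1)
    i=np.argsort(-q)[:6];print(hi[i].round(3))
    # height map rows: extent along mouth
    for lo,h in((.14,.16),(.16,.18),(.18,.2),(.2,.22),(.22,.235),(.235,.26)):
        k=Q[(Q[:,2]>lo)&(Q[:,2]<=h)]
        if len(k):print(lo,len(k),k.min(0).round(3),k.max(0).round(3))
    np.save(n+"_jug.npy",Q)
D=np.load("top0.npz");cv2.imwrite("pics/topz.png",cv2.resize(D["p"][135:275,180:330],None,fx=5,fy=4.285,interpolation=cv2.INTER_CUBIC))
c=eyes.get_calibration("top");print(c)
E
```

```text
wheel [0.5736 0.0387] -17.51040709612747 0.000929513074405261
top0 459 0.2466851236594152
[[0.552 0.107 0.242]
 [0.55  0.105 0.242]
 [0.548 0.103 0.242]
 [0.552 0.105 0.244]
 [0.553 0.105 0.246]
 [0.549 0.103 0.244]]
0.14 92 [ 0.523 -0.018  0.14 ] [0.618 0.07  0.16 ]
0.16 157 [ 0.523 -0.034  0.16 ] [0.617 0.083 0.18 ]
0.18 176 [ 0.525 -0.043  0.18 ] [0.595 0.078 0.2  ]
0.2 171 [ 0.53 -0.04  0.2 ] [0.607 0.082 0.22 ]
0.22 306 [ 0.538 -0.032  0.22 ] [0.613 0.093 0.235]
0.235 392 [ 0.531 -0.005  0.235] [0.615 0.107 0.247]
side0 367 0.24588360829487377
[[0.552 0.103 0.245]
 [0.551 0.101 0.243]
 [0.547 0.099 0.246]
 [0.555 0.102 0.244]
 [0.545 0.097 0.245]
 [0.557 0.101 0.243]]
0.14 217 [ 0.521 -0.028  0.14 ] [0.6   0.053 0.16 ]
0.16 359 [ 0.521 -0.042  0.16 ] [0.611 0.072 0.18 ]
0.18 477 [ 0.524 -0.047  0.18 ] [0.611 0.075 0.2  ]
0.2 519 [ 0.528 -0.046  0.2  ] [0.608 0.081 0.22 ]
0.22 426 [ 0.531 -0.036  0.22 ] [0.61  0.09  0.235]
0.235 293 [ 0.53  -0.009  0.235] [0.615 0.103 0.246]
{'K': array([[452.0922313 ,   0.        , 250.99548936],
       [  0.        , 452.0922313 , 193.98873049],
       [  0.        ,   0.        ,   1.        ]]), 'position': array([0.37992795, 0.05782408, 1.16623678]), 'rotation': array([-1.98039269,  2.24805048, -0.21982429])}
```

View pics/topz.png

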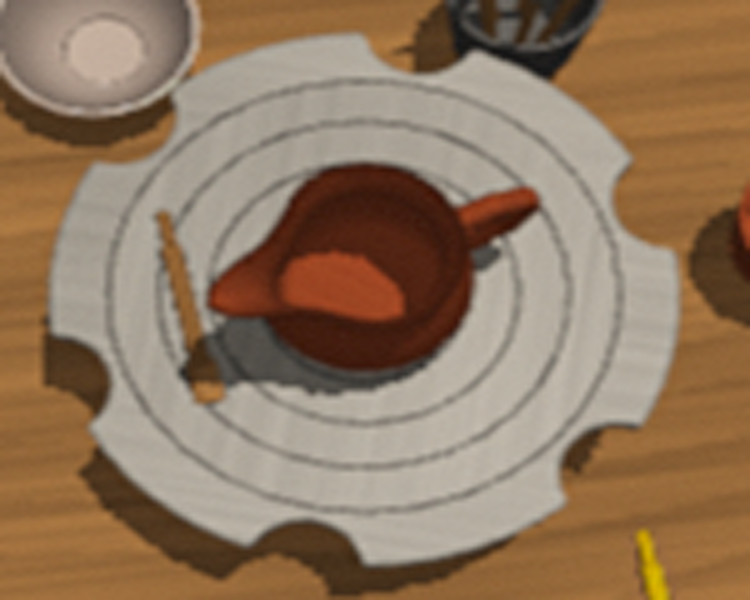

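The zoom shows the spout tip at the left, a scallop at front-left (305,550 in the zoom) and clear air in front. The wheel centre is (0.574, 0.039), the front scallop is at azimuth 162.5°, and the spout is at about 108°, so the wheel must turn about +72°. I'll move the shut fingers above the front scallop.

Request:
carry_out(
  series="0.015 -0.045 0 -7.2;0.015 -0.045 0 -7.2;0.015 -0.045 0 -7.2;0.015 -0.045 0 -7.2;0.015 -0.045 0 -7.2;0.015 -0.045 0 -7.2;0.015 -0.045 0 -7.2;0.015 -0.045 0 -7.2;0.015 -0.045 0 -7.2;0.015 -0.045 0 -7.2;0.015 -0.045 0 -7.2;0.015 -0.045 0 -7.2;0 0 0 0;0 0 0 0",
  jaw=-1,
  grip_force=20,
)

```text
time: 2.85
tool_pos: [0.4232, 0.0898, 0.2221]
tcp_rot: [-2.534, -1.856, -0.001]
wrist_force: [-0.1, -0.4, -0.2]
width: 0.004
grip_force: 0.0
```

```bash
cat >> h.py <<'E'
def jugfit(Q,c0,az0):
    # Q: jug points; mouth/body centre + mirror axis through tip (72mm) and handle (85mm)
    top=Q[Q[:,2]>.228][:,:2]; 
    def f(x):
        c=x[:2];r=Q[:,:2]-c;a=np.arctan2(r[:,1],r[:,0])-x[2];R=np.hypot(*r.T)
        return c
    return None
def spoutaz(Q,c):
    """mean azimuths of the outer spout and the handle about centre c (deg)"""
    r=Q[:,:2]-c;R=np.hypot(*r.T);a=np.arctan2(r[:,1],r[:,0])
    s=(Q[:,2]>.225)&(R>.058);h=(Q[:,2]>.15)&(Q[:,2]<.232)&(R>.06)
    az=lambda k,o:np.degrees(np.angle(np.exp(1j*a[k]).mean()))
    s0=az(s,0);h&=np.cos(a-np.radians(s0))<0
    return s0,az(h,0),s.sum(),h.sum()
E
python3 - <<'E'
from h import *
def circ(P):
    f=lambda x:np.hypot(P[:,0]-x[0],P[:,1]-x[1])-x[2]
    s=least_squares(f,[.573,.038,.045],loss="soft_l1",f_scale=.001);return s.x,abs(f(s.x)).mean()
Q1,Q2=np.load("top0_jug.npy"),np.load("side0_jug.npy")
for n,Q in(("top",Q1),("side",Q2)):
    # belly/mouth circle: outer envelope by azimuth, excluding spout and handle sectors
    c=np.array([.573,.038]);Z=Q[Q[:,2]>.23]
    r=Z[:,:2]-c;R=np.hypot(*r.T);a=np.degrees(np.arctan2(r[:,1],r[:,0]))
    E=[]
    for b in range(-180,180,10):
        if abs((b+5-108+180)%360-180)<50: continue
        k=np.where((a>=b)&(a<b+10)&(R>.037))[0]
        if len(k):E.append(Z[k[R[k].argmax()],:2])
    x,e=circ(np.array(E));print(n,"mouth",x.round(4),e.round(4),len(E))
    for cc in (x[:2],[.5736,.0387]):print(n,spoutaz(Q,np.array(cc)))
print(bot.read_state()["tool_pos"],eyes.get_calibration("side"))
E
```

```text
top mouth [0.5727 0.0361 0.0416] 0.0013 26
top (np.float64(107.03124697464747), np.float64(-74.42950668828072), np.int64(81), np.int64(83))
top (np.float64(110.07970553199614), np.float64(-75.67263991681678), np.int64(74), np.int64(94))
side mouth [0.5719 0.0336 0.0428] 0.0016 24
side (np.float64(106.29009228586564), np.float64(-75.59816100488835), np.int64(61), np.int64(164))
side (np.float64(-162.26621882428748), np.float64(-71.4134957174204), np.int64(44), np.int64(1))
[0.4232485  0.08976605 0.22205039] {'K': array([[390.22748381,   0.        , 252.78556732],
       [  0.        , 390.22748381, 190.17050572],
       [  0.        ,   0.        ,   1.        ]]), 'position': array([ 0.12398532, -0.53174171,  0.74698693]), 'rotation': array([-2.11224259,  0.78074085, -0.36096756])}
```

Request:
carry_out(
  series="0.003 -0.003 -0.03 0;0 0 -0.03 0;0 0 -0.025 0;0 0 -0.015 0;0 0 -0.009 0;0 0 0 0",
)

```text
time: 3.6
tool_pos: [0.4261, 0.087, 0.1128]
tcp_rot: [-2.533, -1.858, 0.001]
wrist_force: [-0.6, 0.4, -0.1]
width: -0.002
grip_force: 0.0
```

Run:
```python
from h import *
print(bot.read_state()["wrist_force"])
a,b,c=[],[],[]
for n in("top","side"):
    p,d,W=cloud(n)
    if n=="top":
        cv2.imwrite("pics/t1.png",p[120:300,160:340].repeat(3,0).repeat(3,1))
        print(fitwheel(W,d>0,(.5736,.0387)))
# push plan: finger az from 162 to 162+k
C=np.array([.5736,.0387])
P=bot.read_state()["tool_pos"][:2];r=P-C;R=np.hypot(*r);a0=np.arctan2(r[1],r[0]);print(P,R,np.degrees(a0))
R=.155
for s in (4,2.5):
  print(s)
q=[P]
for k in range(1,37):
    t=a0+np.radians(2.*k);q.append(C+R*np.array([np.cos(t),np.sin(t)]))
for k,v in enumerate(np.diff(q,axis=0)):print("%.4f %.4f 0 2;"%tuple(v),end=" ")
```

```text
[-0.60372506  0.42559031 -0.05454895]
(array([ 0.57375016,  0.03868861, -0.30003205]), np.float64(0.002273807168762328))
[0.427029   0.08686623] 0.15428234623017556 161.80841951614312
4
2.5
-0.0023 -0.0049 0 2; -0.0014 -0.0052 0 2; -0.0012 -0.0053 0 2; -0.0011 -0.0053 0 2; -0.0009 -0.0053 0 2; -0.0007 -0.0054 0 2; -0.0005 -0.0054 0 2; -0.0003 -0.0054 0 2; -0.0001 -0.0054 0 2; 0.0001 -0.0054 0 2; 0.0003 -0.0054 0 2; 0.0005 -0.0054 0 2; 0.0006 -0.0054 0 2; 0.0008 -0.0053 0 2; 0.0010 -0.0053 0 2; 0.0012 -0.0053 0 2; 0.0014 -0.0052 0 2; 0.0016 -0.0052 0 2; 0.0017 -0.0051 0 2; 0.0019 -0.0051 0 2; 0.0021 -0.0050 0 2; 0.0023 -0.0049 0 2; 0.0024 -0.0048 0 2; 0.0026 -0.0047 0 2; 0.0028 -0.0046 0 2; 0.0029 -0.0045 0 2; 0.0031 -0.0044 0 2; 0.0032 -0.0043 0 2; 0.0034 -0.0042 0 2; 0.0035 -0.0041 0 2; 0.0037 -0.0040 0 2; 0.0038 -0.0038 0 2; 0.0039 -0.0037 0 2; 0.0041 -0.0036 0 2; 0.0042 -0.0034 0 2; 0.0043 -0.0033 0 2;
```

View pics/t1.png

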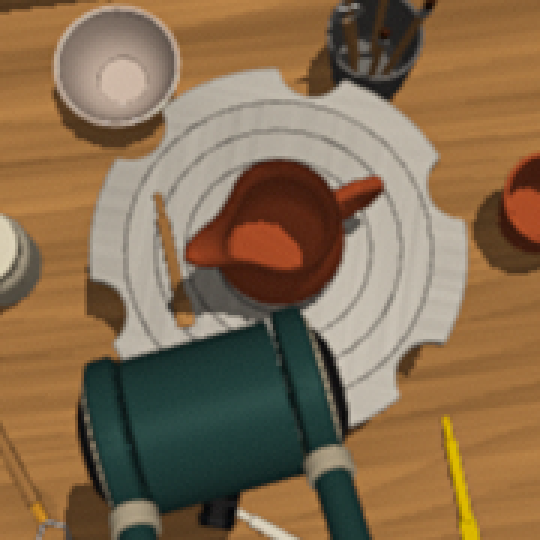

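The arm stands over the front scallop without contact, and the jug and wood tool are undisturbed. Now I'll push along the arc.

Request:
carry_out(
  series="-0.0023 -0.0049 0 2;-0.0014 -0.0052 0 2;-0.0012 -0.0053 0 2;-0.0011 -0.0053 0 2;-0.0009 -0.0053 0 2;-0.0007 -0.0054 0 2;-0.0005 -0.0054 0 2;-0.0003 -0.0054 0 2;-0.0001 -0.0054 0 2;0.0001 -0.0054 0 2",
)

```text
time: 4.95
tool_pos: [0.4189, 0.0334, 0.1142]
tcp_rot: [2.171, 2.269, 0.003]
wrist_force: [-0.6, -0.2, 0.2]
width: -0.003
grip_force: 0.0
```

Run:
```python
from h import *
s=bot.read_state();r=s["tool_pos"][:2]-[.5736,.0387];print(s["tool_pos"],s["wrist_force"],s["torque"],np.hypot(*r),np.degrees(np.arctan2(r[1],r[0])))
p,d,W=cloud("top");x,f=fitwheel(W,d>0,(.5736,.0387));print(x[:2],np.degrees(x[2]),f)
```

```text
[0.41894576 0.03335631 0.11418959] [-0.58558682 -0.22179493  0.19373795] [ 0.05333283 -0.03732812 -0.00845659] 0.15474652716602988 -178.0210753119925
[0.5729082  0.03852301] -17.539606453390153 0.0026536675951935183
```

Run:
```python
from h import *
p,d,W=cloud("top");q,d2,W2=cloud("side")
a=p[120:300,160:340].repeat(3,0).repeat(3,1)[:,:399];b=q[140:320,160:340].repeat(3,0).repeat(3,1)[:,:400]
cv2.imwrite("pics/t2.png",np.hstack([a,b]))
```

```text
(no output)
```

View pics/t2.png

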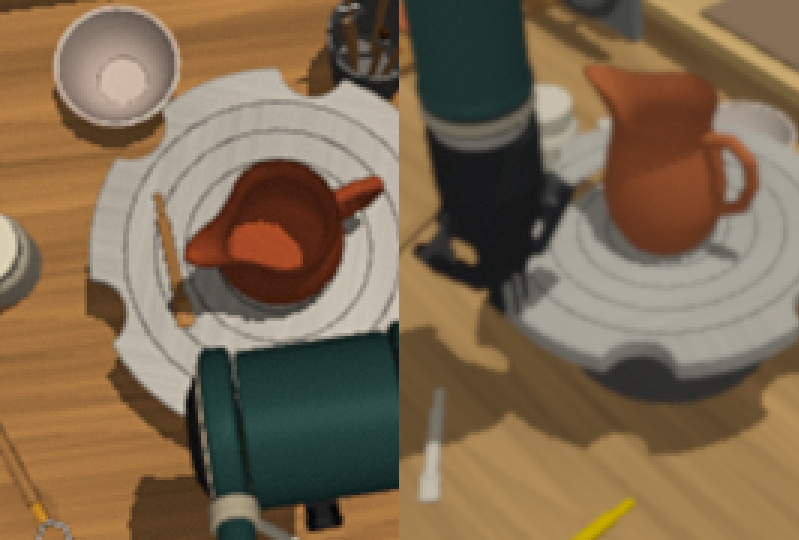

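Run:
```python
from h import *
s=bot.read_state();T=s["tool_pos"];C=np.array([.5737,.0386])
for n in("side","top"):
    p,d,W=cloud(n)
    m=(d>0)&(p.max(-1)<75)&(np.hypot(W[...,0]-T[0],W[...,1]-T[1])<.05)&(W[...,2]>.06)&(W[...,2]<.2)
    Q=W[m];o=Q[:,2].argsort()
    L=Q-np.array([*T[:2],0])
    for z in np.arange(.08,.2,.012):
        k=L[(Q[:,2]>=z)&(Q[:,2]<z+.012)]
        if len(k):print(n,z.round(3),len(k),k[:,:2].min(0).round(3),k[:,:2].max(0).round(3))
    R=np.hypot(W[...,0]-C[0],W[...,1]-C[1]);k=(d>0)&(R>.10)&(R<.145)&(abs(W[...,2]-.118)<.015)
    print(n,"top z",np.median(W[k][:,2]))
```

```text
side 0.104 2 [0.03  0.022] [0.03  0.022]
side 0.116 1 [-0.007 -0.007] [-0.007 -0.007]
side 0.128 29 [-0.014 -0.013] [0.013 0.001]
side 0.14 41 [-0.015 -0.014] [0.013 0.001]
side 0.152 34 [-0.015 -0.015] [0.012 0.001]
side 0.164 99 [-0.032 -0.017] [0.033 0.006]
side 0.176 120 [-0.039 -0.019] [0.041 0.008]
side 0.188 138 [-0.047 -0.02 ] [0.049 0.005]
side top z 0.1136275175013492
top top z 0.11315765280633161
```

Run:
```python
from h import *
s=bot.read_state();T=s["tool_pos"];R=cv2.Rodrigues(s["tcp_rot"])[0]
p,d,W=cloud("side");c=eyes.get_calibration("side");Rc=np.array(c["rotation"]);Rc=cv2.Rodrigues(Rc)[0] if Rc.ndim==1 else Rc
def pr(P):
    q=Rc.T@(np.array(P)-c["position"]);q=c["K"]@q;return q[:2]/q[2]
pt=np.array([pr(T+R[:,2]*k) for k in(-.03,0,.014)]);print(pt,T)
u,v=pt[2].astype(int)
for y in range(v-14,v+10,2):print(y,[tuple(W[y,x].round(3)) for x in(u-4,u,u+4)])
o=(int(pt[1][0])-45,int(pt[1][1])-35)
im=cv2.resize(p[o[1]:o[1]+70,o[0]:o[0]+90],None,fx=8,fy=8,interpolation=cv2.INTER_CUBIC)
for q in pt:cv2.circle(im,tuple(int(t) for t in (q-o)*8+4),3,(0,0,255),-1)
cv2.imwrite("pics/t3.png",im)
```

```text
[[194.81496729 235.39993695]
 [196.26519391 244.97596192]
 [196.92150989 249.30969722]] [0.41843823 0.03365774 0.11357646]
235 [(np.float64(0.407), np.float64(0.024), np.float64(0.159)), (np.float64(0.415), np.float64(0.022), np.float64(0.155)), (np.float64(0.425), np.float64(0.021), np.float64(0.15))]
237 [(np.float64(0.406), np.float64(0.024), np.float64(0.154)), (np.float64(0.414), np.float64(0.021), np.float64(0.15)), (np.float64(0.424), np.float64(0.022), np.float64(0.144))]
239 [(np.float64(0.406), np.float64(0.025), np.float64(0.148)), (np.float64(0.414), np.float64(0.022), np.float64(0.144)), (np.float64(0.423), np.float64(0.022), np.float64(0.138))]
241 [(np.float64(0.405), np.float64(0.025), np.float64(0.141)), (np.float64(0.414), np.float64(0.023), np.float64(0.137)), (np.float64(0.423), np.float64(0.023), np.float64(0.131))]
243 [(np.float64(0.405), np.float64(0.026), np.float64(0.135)), (np.float64(0.411), np.float64(0.019), np.float64(0.136)), (np.float64(0.422), np.float64(0.021), np.float64(0.127))]
245 [(np.float64(0.463), np.float64(0.144), np.float64(-0.001)), (np.
[... 507 characters left out ...]
loat64(0.125), np.float64(-0.001)), (np.float64(0.459), np.float64(0.119), np.float64(-0.002)), (np.float64(0.468), np.float64(0.113), np.float64(-0.003))]
253 [(np.float64(0.447), np.float64(0.118), np.float64(-0.0)), (np.float64(0.456), np.float64(0.113), np.float64(-0.003)), (np.float64(0.464), np.float64(0.107), np.float64(-0.003))]
255 [(np.float64(0.442), np.float64(0.111), np.float64(0.001)), (np.float64(0.451), np.float64(0.107), np.float64(-0.002)), (np.float64(0.458), np.float64(0.098), np.float64(0.0))]
257 [(np.float64(0.439), np.float64(0.106), np.float64(-0.0)), (np.float64(0.447), np.float64(0.1), np.float64(-0.001)), (np.float64(0.456), np.float64(0.096), np.float64(-0.003))]
```

View pics/t3.png

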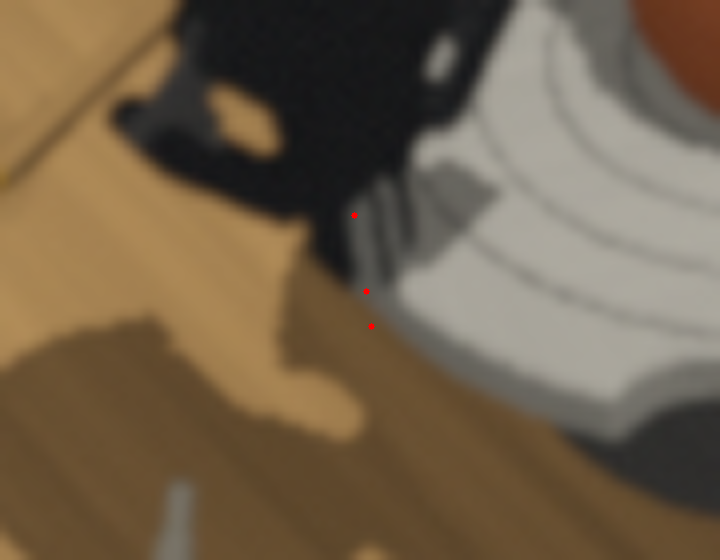

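The side view shows the pad bottoms ending at about z 0.12, level with the head's top. The tips stand higher than I assumed, so they slid over the rim without turning the wheel. I'll go back to the scallop and descend deeper.

Request:
carry_out(
  series="0 0 0.012 0;0.0017 0.0106 0 -4;0.0017 0.0106 0 -4;0.0017 0.0106 0 -4;0.0017 0.0106 0 -4;0.0017 0.0106 0 -4;0 0 0 0;0 0 -0.012 0;0 0 -0.006 0;0 0 -0.006 0;0 0 -0.006 0;0 0 -0.003 0;0 0 0 0",
)

```text
time: 6.88
tool_pos: [0.4263, 0.0865, 0.0917]
tcp_rot: [-2.534, -1.857, 0.001]
wrist_force: [-0.2, -0.2, 0.5]
width: -0.001
grip_force: 0.0
```

Run:
```python
from h import *
s=bot.read_state();T=s["tool_pos"];print(T,s["width"],s["wrist_force"])
p,d,W=cloud("side");q,_,_=cloud("wrist")
im=cv2.resize(p[200:270,165:255],(400,311),interpolation=cv2.INTER_CUBIC)
cv2.imwrite("pics/t4.png",np.hstack([im,cv2.resize(q,(400,311))]))
```

```text
[0.42628483 0.08654822 0.09171983] -0.0005602015295242633 [-0.17667584 -0.18116407  0.46874969]Traceback (most recent call last):
  File "<stdin>", line 3, in <module>
  File "h.py", line 7, in cloud
    R=np.array(c["rotation"]);
               ~^^^^^^^^^^^^
KeyError: 'rotation'
```

Request:
carry_out(
  series="-0.002 -0.005 0 2;-0.0014 -0.0052 0 2;-0.0012 -0.0053 0 2;-0.0011 -0.0053 0 2;-0.0009 -0.0053 0 2;-0.0007 -0.0054 0 2",
)

```text
time: 7.72
tool_pos: [0.4194, 0.0552, 0.0924]
tcp_rot: [2.325, 2.113, 0.002]
wrist_force: [-1.3, 0.9, -0.3]
width: -0.002
grip_force: 0.5
```

Run:
```python
from h import *
s=bot.read_state();T=s["tool_pos"];r=T[:2]-[.5737,.0386];print(T,s["wrist_force"],np.hypot(*r),np.degrees(np.arctan2(r[1],r[0])))
q,_=eyes.read_camera("wrist");p,d,W=cloud("top");x,f=fitwheel(W,d>0,(.5737,.0386));print(x[:2],np.degrees(x[2]),f)
p,d,W=cloud("side")
im=cv2.resize(p[190:280,165:280],(400,313),interpolation=cv2.INTER_CUBIC)
cv2.imwrite("pics/t4.png",np.hstack([im,cv2.resize(q,(400,313))]))
```

```text
[0.41944719 0.05523276 0.09240602] [-1.30107251  0.91696545 -0.33268762] 0.1551469567009374 173.8456935398359
[0.57333364 0.03844503] -12.98251653699552 0.002475894969376744
```

View pics/t4.png

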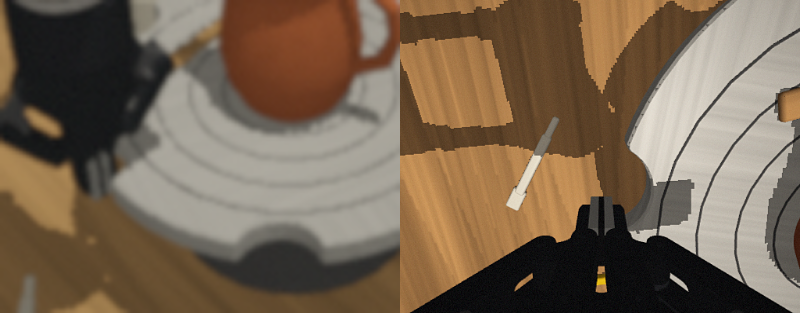

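The wheel is now turning: it is at −13°, with the fingertip against the scallop side and only light force. I'll plan the rest of the arc.

Run:
```python
import numpy as np
C=np.array([.5737,.0386]);q=[C+.155*np.array([np.cos(t),np.sin(t)]) for t in np.radians(173.9+2.8*np.arange(24))]
print(";".join("%.4f %.4f 0 2.8"%tuple(v) for v in np.diff(q,axis=0)))
```

```text
-0.0006 -0.0075 0 2.8;-0.0003 -0.0076 0 2.8;0.0001 -0.0076 0 2.8;0.0005 -0.0076 0 2.8;0.0009 -0.0075 0 2.8;0.0012 -0.0075 0 2.8;0.0016 -0.0074 0 2.8;0.0019 -0.0073 0 2.8;0.0023 -0.0072 0 2.8;0.0027 -0.0071 0 2.8;0.0030 -0.0070 0 2.8;0.0033 -0.0068 0 2.8;0.0037 -0.0066 0 2.8;0.0040 -0.0064 0 2.8;0.0043 -0.0062 0 2.8;0.0046 -0.0060 0 2.8;0.0049 -0.0058 0 2.8;0.0052 -0.0055 0 2.8;0.0054 -0.0053 0 2.8;0.0057 -0.0050 0 2.8;0.0059 -0.0047 0 2.8;0.0061 -0.0044 0 2.8;0.0063 -0.0041 0 2.8
```

Request:
carry_out(
  series="-0.0006 -0.0075 0 2.8;-0.0003 -0.0076 0 2.8;0.0001 -0.0076 0 2.8;0.0005 -0.0076 0 2.8;0.0009 -0.0075 0 2.8;0.0012 -0.0075 0 2.8;0.0016 -0.0074 0 2.8;0.0019 -0.0073 0 2.8;0.0023 -0.0072 0 2.8;0.0027 -0.0071 0 2.8",
)

```text
time: 9.12
tool_pos: [0.4289, -0.0191, 0.0919]
tcp_rot: [-1.744, -2.612, 0.001]
wrist_force: [-2.9, 0.9, 1.2]
width: 0.002
grip_force: 0.8
```

```bash
cat > m.py <<'E'
from h import *
s=bot.read_state();T=s["tool_pos"];r=T[:2]-[.5737,.0386];print(s["time"],T,s["wrist_force"],np.hypot(*r),np.degrees(np.arctan2(r[1],r[0])))
p,d,W=cloud("top");x,f=fitwheel(W,d>0,(.5737,.0386));print("wheel",x[:2],np.degrees(x[2]),f)
cv2.imwrite("pics/m%d.png"%(s["time"]*10),cv2.resize(p[120:290,160:350],None,fx=3,fy=3,interpolation=cv2.INTER_CUBIC))
for n in("top","side"):
    if n=="side":p,d,W=cloud(n)
    i=p.astype(int);m=(d>0)&jugaz(W,(.573,.036))&(i[...,2]>1.6*i[...,0])
    Q=W[m]
    print(n,spoutaz(Q,np.array([.5727,.036])))
    r=Q[:,:2]-[.573,.036];R=np.hypot(*r.T);t=Q[Q[:,2]>.235];rr=np.hypot(*(t[:,:2]-[.573,.036]).T);print(t[np.argsort(-rr)[:5]].mean(0).round(4),rr.max().round(4))
E
python3 m.py
```

```text
9.125 [ 0.42890274 -0.01913943  0.09194388] [-2.94214871  0.85850689  1.21066063] 0.15588485652417944 -158.25983778211904
wheel [0.57342512 0.03849105] 14.517971518705886 0.002252752527655657
top (np.float64(138.96582322026126), np.float64(-42.57862150705931), np.int64(67), np.int64(61))
[0.5197 0.0824 0.2441] 0.0718
side (np.float64(-44.93654431979468), np.float64(nan), np.int64(15), np.int64(0))
[0.531  0.0629 0.241 ] 0.0524h.py:48: RuntimeWarning: Mean of empty slice.
  az=lambda k,o:np.degrees(np.angle(np.exp(1j*a[k]).mean()))
  ret = ret.dtype.type(ret / rcount)
```

Request:
carry_out(
  series="0.0030 -0.0070 0 2.8;0.0033 -0.0068 0 2.8;0.0037 -0.0066 0 2.8;0.0040 -0.0064 0 2.8;0.0043 -0.0062 0 2.8;0.0046 -0.0060 0 2.8;0.0049 -0.0058 0 2.8;0.0052 -0.0055 0 2.8;0.0054 -0.0053 0 2.8;0.0057 -0.0050 0 2.8;0.0059 -0.0047 0 2.8;0.0041 -0.0030 0 1.9;0.0021 -0.0014 0 0.9;0 0 0 0",
)

```text
time: 10.98
tool_pos: [0.4859, -0.0887, 0.092]
tcp_rot: [0.918, 3.004, 0.001]
wrist_force: [-1.5, -0.9, -0.7]
width: -0.001
grip_force: 0.3
```

```bash
python3 m.py 2>/dev/null
```

```text
10.975 [ 0.48585838 -0.08870917  0.09197876] [-1.45704791 -0.9153803  -0.71925325] 0.1546731241327322 -124.6051550065158
wheel [0.57382681 0.03812735] -11.075286042030115 0.001972127356534293
top (np.float64(172.6792829595607), np.float64(-6.177741697526879), np.int64(69), np.int64(33))
[0.5037 0.0446 0.2436] 0.0713
side (np.float64(177.0938550861672), np.float64(-11.484975796467134), np.int64(29), np.int64(74))
[0.5028 0.04   0.245 ] 0.0719
```

Request:
carry_out(
  series="0.0034 -0.0023 0 1.4;0.0034 -0.0022 0 1.4;0.0030 -0.0019 0 1.4;0.0028 -0.0015 0 1.3;0 0 0 0;-0.004 0.0025 0 -2;-0.004 0.0025 0 -2;0 0 0 0;0 0 0.03 0;0 0 0.04 0;-0.01 -0.03 0.04 0;-0.02 -0.06 0 0;-0.02 -0.06 0 0;-0.02 -0.06 0 0;0 0 0 0",
)

```text
time: 12.95
tool_pos: [0.4197, -0.3037, 0.2023]
tcp_rot: [0.885, 3.013, -0.002]
wrist_force: [0.7, 0.9, -0.8]
width: -0.0
grip_force: 0.0
```

```bash
cat > ax.py <<'E'
from h import *
# symmetric-axis estimate: silhouette of the jug in the top view, each pixel taken by depth; average 3 shots
S=[];
for i in range(3):
    p,d,W=cloud("top");i=p.astype(int)
    m=(d>0)&jugaz(W,(.573,.036))&(i[...,2]>1.6*i[...,0]);Q=W[m]
    rim=Q[Q[:,2]>.236][:,:2]; S.append(Q)
x,f=fitwheel(W,d>0,(.5737,.0386));print("wheel",x[:2],np.degrees(x[2]),f)
Q=np.vstack(S);t=Q[Q[:,2]>.23]
# model: mouth circle centre c, spout tip & handle must lie on line through c
def outer(P,c,exc):
    r=P[:,:2]-c;R=np.hypot(*r.T);a=np.degrees(np.arctan2(r[:,1],r[:,0]));E=[]
    for b in range(-180,180,8):
        k=np.where((a>=b)&(a<b+8))[0]
        if len(k)>3 and abs((b+4-exc+180)%360-180)>55:
            kk=k[np.argsort(-R[k])[:3]];E.append(P[kk,:2].mean(0))
    return np.array(E)
c=np.array([.572,.037])
for _ in range(4):
    E=outer(t,c,180);g=lambda v:np.hypot(E[:,0]-v[0],E[:,1]-v[1])-v[2]
    s=least_squares(g,[*c,.043],loss="soft_l1",f_scale=.001);c=s.x[:2]
print("mouth",s.x,len(E))
r=Q[:,:2]-c;R=np.hypot(*r.T)
tip=(Q[:,2]>.232)&(r[:,0]<-.055);h=(r[:,0]>.055)&(Q[:,2]<.235)
for xx in np.arange(-.072,-.044,.005):
    k=(Q[:,2]>.228)&(r[:,0]>=xx)&(r[:,0]<xx+.005)
    if k.any():print("spout",xx.round(3),k.sum(),"ymid",((r[k,1].min()+r[k,1].max())/2).round(4),"mean",r[k,1].mean().round(4))
for xx in np.arange(.05,.09,.006):
    k=(Q[:,2]<.235)&(r[:,0]>=xx)&(r[:,0]<xx+.006)
    if k.any():print("handle",xx.round(3),k.sum(),"ymid",((r[k,1].min()+r[k,1].max())/2).round(4),"mean",r[k,1].mean().round(4))
A,B=Q[tip][:,:2].mean(0),Q[h][:,:2].mean(0)
an=lambda v:np.degrees(np.arctan2(v[1],v[0]))
print("tip-c",an(A-c),"h->c",an(c-B),"h->tip",an(A-B),tip.sum(),h.sum())
E
python3 m.py 2>/dev/null; python3 ax.py
```

```text
12.95 [ 0.41966388 -0.30372112  0.20232024] [ 0.6634453   0.87731874 -0.81425376] 0.3753809745384635 -114.22657754109437
wheel [0.57363856 0.03813618] -5.147453841042425 0.000927756458254692
top (np.float64(178.36367824536057), np.float64(-0.2591371230224422), np.int64(71), np.int64(37))
[0.5038 0.0359 0.2436] 0.0699
side (np.float64(-172.4177746661275), np.float64(-5.543911648646486), np.int64(38), np.int64(106))
[0.5054 0.0356 0.2445] 0.0694
wheel [0.57340232 0.03835154] -5.152441721768725 0.000955222780660995
mouth [0.57414878 0.036097   0.04093374] 31
spout -0.072 42 ymid 0.0005 mean 0.0002
spout -0.067 60 ymid 0.0009 mean 0.0016
spout -0.062 72 ymid 0.0003 mean 0.0001
spout -0.057 92 ymid 0.0017 mean 0.0018
spout -0.052 63 ymid 0.0009 mean 0.0009
spout -0.047 47 ymid 0.0014 mean 0.0014
handle 0.05 43 ymid -0.0002 mean -0.0008
handle 0.056 48 ymid -0.0004 mean 0.0002
handle 0.062 31 ymid -0.0005 mean -0.0004
handle 0.068 30 ymid -0.0011 mean -0.0006
handle 0.074 20 ymid -0.0017 mean -0.0012
tip-c 179.2320247148628 h->c 179.63950892573448 h->tip 179.4406174416963 210 138
```

```bash
ls pics/m12*; cp pics/m129.png pics/f.png
```

```text
pics/m129.png
```

View pics/f.png

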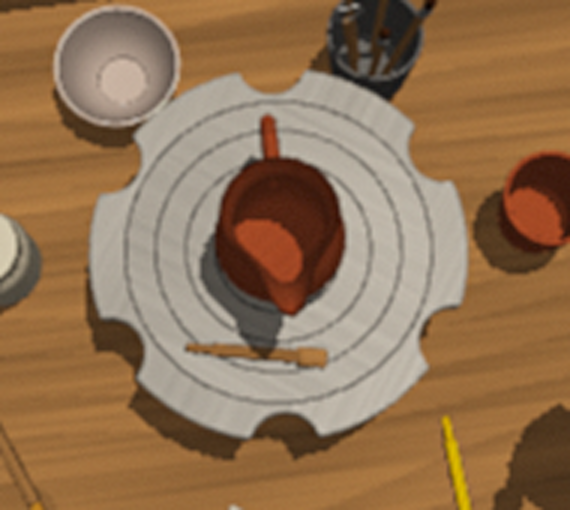

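The spout at (290,305) and handle at (268,130) line up with the bench's front direction, given the camera's roll (wood grain runs at the same slant). The wooden tool still lies on the wheel, and the bowl, cup and pot haven't moved. I'm handing the job in.

```bash
python3 -c "
from workcell import bot
print(bot.finish_job())"
```

```text
the job is handed in; nothing more can be done
None
```

I turned the wheel about 72° anticlockwise by its rim, and the jug's spout now points straight out over the front edge, to within about 1° by the top camera; the arm never touched the jug, the wooden tool is still on the wheel, and the job is handed in.

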